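Put the left- and right-hand brackets back into their own trays

ROBOT

A 6-joint arm with a two-finger parallel gripper is mounted at the origin on a cart in front of the work surface, level with it; the furniture and walls round the work are solid. World frame = base frame: x ahead of the robot, y to its left, z up, the work surface at z = 0. Lengths are in m, angles in rad, forces in N, time in s.
With the tool pointing down it reaches from about 0.3 to 0.775 m from the base axis. Payload 14.6 kg.
Tool frame: the origin (TCP) lies between the finger pads; the fingertips stand 17 mm ahead of it and the grasp point (between the pads) lies 2 mm behind it; y points along the fingers, x is the direction in which the jaws open and shut, and the axes are right-handed (so a half turn about y gives the same grasp; the last joint's range is limited). The gripper opens to 85 mm and grips with 20 to 120 N. Pads are 22 mm wide; open, the fingers measure 114 mm over their backs; the gripper's body (76 mm by 85 mm) begins 54 mm behind the grasp point. The pads swing forward as they close: fully open they stand 13 mm farther back than shut.
Start: joints at [-1.357, 0.3, 1.521, -0, 1.321, -0.067], TCP at [0.152, -0.528, 0.248] pointing down, gripper open.
Joint ranges: [-3.03, 3.03], [-0.79, 2.21], [0.23, 2.52], [-1.04, 4.18], [0, 3.07], [-2.55, 2.55]. Speed limits (rad/s): [2.22, 2.22, 2.57, 3.14, 3.14, 3.14].

INTERFACE

Orientations are given as [roll, pitch, yaw] about the fixed x, y, z axes, in that order (R = Rz(yaw) Ry(pitch) Rx(roll)).
In Python, from workcell import robot gives the robot as it stands.
- The arm moves only by the shell command python3 -m crank 'ROWS' [FORCE]. ROWS is JSON, a list of rows, each a list of 3 entries, a list of its own where there are three numbers: the opening, from 0 (shut) to 1 (fully open), then the shift along the tool's x, y, z in m, then the turn about the tool's y in rad. In form: [[grip, [tx, ty, tz], spin], ...]. A call has 1 to 12 rows; each row shifts and turns the commanded pose from where the row before left it, along the tool's axes as they then stand; what a row does not reach is not made up. A row lasts 1/8 s, in which the tool goes at most 62.5 mm and 10.7 degrees, less where a joint would pass 70% of its speed; a pose out of reach is approached as far as the arm can. A call with a gripper value outside its range is refused whole. The fingers move at their own pace and stop on an object; FORCE is the grip in N (left out, the last holds). Time passes only in rows, so rows that do not move let the fingers close. It gives the time, the measured TCP pose, the force and the opening at its end, in the units of the state.
- robot.sense(): the state, without advancing time (a new reading comes with each control period).
- robot.snapshot(name): name is "scene" or "top" or "wrist"; returns a dict with "frame" (420x560x3 uint8, red, green, blue), "camera_matrix" (3x3 intrinsics, pixels), "world_to_cam" (4x4, takes a point from world to camera coordinates). Camera axes: x right, y up, looking along -z (the intrinsics and any distortion apply to the point x, -y, -z); pixel columns grow to the right and rows downward; lengths in m; the calibration is good to about 2 mm. A picture is of the moment at which its call begins. There is no depth.
- robot.finish_job(): hands the job in, once; it reports no verdict.
The state is a dict: "time_s": time; "q": joint angles; "dq": joint speeds; "tau": joint torques, N m; "tcp_pos": TCP position; "eef_rot": TCP orientation; "force": force on the tool from outside, world axes, zero at the start; "wrist_torque": the same for the moment, N m; "width": finger opening in m.
Only numpy, scipy, OpenCV 4.12 (cv2) and the standard library are available. Lean on these libraries where they do the work, as an engineer would, in place of code of your own. Each camera call takes 0.05 s, during which the arm holds its last target.

TASK

The four loose brackets (a left- and a right-hand L-shaped hook bracket, a left- and a right-hand Z-shaped crank bracket) each lie in the wrong tray. Swap them round until each one rests flat on its foot, wholly inside the tray whose black silhouette has the same outline, left or right hand included; each tray takes only one bracket, so use the empty rubber mat as a free spot on the way. Set the brackets down gently, do not drop or knock them about, and let go of them all at the end.

Things in the scene. Friction and masses are not known exactly. Their poses are not given: they have to be found in the camera images.
- left_hook: left-hand hook bracket, loose, bare aluminium, 0.11-0.23 kg. From above, leg 80 (x) x 24 mm (y), L-shaped: one toe, 24 mm wide, from the +x end out to y=+32. Foot 6 mm thick; grip its upright web on mid-leg: 50 long (x), 10 thick (y), top 45 mm above the underside. Origin: mid-leg, underside; z up. Starts on its foot in an opposite-hand tray, yaw within 0.4 rad of the tray's.
- right_hook: right-hand hook bracket, loose, bare aluminium, 0.11-0.23 kg. From above, leg 80 (x) x 24 mm (y), L-shaped: one toe, 24 mm wide, from the +x end out to y=-32. Foot 6 mm thick; grip its upright web on mid-leg: 50 long (x), 10 thick (y), top 45 mm above the underside. Origin: mid-leg, underside; z up. Starts on its foot in an opposite-hand tray, yaw within 0.4 rad of the tray's.
- left_crank: left-hand crank bracket, loose, bare aluminium, 0.11-0.23 kg. From above, leg 80 (x) x 24 mm (y), Z-shaped: toes 24 mm wide, from the +x end out to y=+32 and from the -x end out to y=-32. Foot 6 mm thick; grip its upright web on mid-leg: 50 long (x), 10 thick (y), top 45 mm above the underside. Origin: mid-leg, underside; z up. Starts on its foot in an opposite-hand tray, yaw within 0.4 rad of the tray's.
- right_crank: right-hand crank bracket, loose, bare aluminium, 0.11-0.23 kg. From above, leg 80 (x) x 24 mm (y), Z-shaped: toes 24 mm wide, from the +x end out to y=-32 and from the -x end out to y=+32. Foot 6 mm thick; grip its upright web on mid-leg: 50 long (x), 10 thick (y), top 45 mm above the underside. Origin: mid-leg, underside; z up. Starts on its foot in an opposite-hand tray, yaw within 0.4 rad of the tray's.
- left_hook_tray: fixed tray of the left-hand hook bracket: inside 120 (x) x 104 mm (y), black floor 3 mm and 3 mm grey walls 14 mm above the bench. Origin: its centre, bench height, z up. White ledge on its -x side (58 mm deep, 13 high) shows the black silhouette, 0.6 scale, turned as the tray: L, toe at the +x end pointing to +y.
- right_hook_tray: fixed tray of the right-hand hook bracket: inside 120 (x) x 104 mm (y), black floor 3 mm and 3 mm grey walls 14 mm above the bench. Origin: its centre, bench height, z up. White ledge on its -x side (58 mm deep, 13 high) shows the black silhouette, 0.6 scale, turned as the tray: L, toe at the +x end pointing to -y.
- left_crank_tray: fixed tray of the left-hand crank bracket: inside 120 (x) x 104 mm (y), black floor 3 mm and 3 mm grey walls 14 mm above the bench. Origin: its centre, bench height, z up. White ledge on its -x side (58 mm deep, 13 high) shows the black silhouette, 0.6 scale, turned as the tray: Z, toe at the +x end pointing to +y.
- right_crank_tray: fixed tray of the right-hand crank bracket: inside 120 (x) x 104 mm (y), black floor 3 mm and 3 mm grey walls 14 mm above the bench. Origin: its centre, bench height, z up. White ledge on its -x side (58 mm deep, 13 high) shows the black silhouette, 0.6 scale, turned as the tray: Z, toe at the +x end pointing to -y.
- mat: fixed black rubber mat, 90 by 90 mm and 3 mm thick, empty, on the bench behind the trays: a free spot where one bracket can wait. Origin: its centre at bench height, z up.
Not all that is in view belongs to the job. Leave any red look-alike of the right_hook alone.

How it is judged:
At the end, for the whole second after the job is handed in: Every bracket stands on its foot (tilt under 0.1 rad, underside within 4 mm of the tray floor) in its own tray, its origin within 45 mm of the tray's centre along each tray axis, at rest and released (x of left_hook in the frame of left_hook_tray between -0.045 and 0.045 m and y of left_hook in the frame of left_hook_tray between -0.045 and 0.045 m and z of left_hook in the frame of left_hook_tray below 0.007 m and angle between each of left_hook, right_hook, left_crank, right_crank's own z axis and vertical below 0.1 rad and linear speed of each of left_hook, right_hook, left_crank, right_crank below 0.02 m/s and angular speed of each of left_hook, right_hook, left_crank, right_crank below 0.2 rad/s and contact force between the fingers and left_hook below 0.1 N and x of right_hook in the frame of right_hook_tray between -0.045 and 0.045 m and y of right_hook in the frame of right_hook_tray between -0.045 and 0.045 m and z of right_hook in the frame of right_hook_tray below 0.007 m and contact force between the fingers and right_hook below 0.1 N and x of left_crank in the frame of left_crank_tray between -0.045 and 0.045 m and y of left_crank in the frame of left_crank_tray between -0.045 and 0.045 m and z of left_crank in the frame of left_crank_tray below 0.007 m and contact force between the fingers and left_crank below 0.1 N and x of right_crank in the frame of right_crank_tray between -0.045 and 0.045 m and y of right_crank in the frame of right_crank_tray between -0.045 and 0.045 m and z of right_crank in the frame of right_crank_tray below 0.007 m and contact force between the fingers and right_crank below 0.1 N); the robot touches nothing.
It fails at once if the left-hand hook bracket is dropped or knocked about (faster than 0.7 m/s while the fingers do not touch it) (linear speed of left_hook above 0.7 m/s and contact force between the fingers and left_hook below 0.01 N).
It fails at once if the right-hand hook bracket is dropped or knocked about (faster than 0.7 m/s while the fingers do not touch it) (linear speed of right_hook above 0.7 m/s and contact force between the fingers and right_hook below 0.01 N).
It fails at once if the left-hand crank bracket is dropped or knocked about (faster than 0.7 m/s while the fingers do not touch it) (linear speed of left_crank above 0.7 m/s and contact force between the fingers and left_crank below 0.01 N).
It fails at once if the right-hand crank bracket is dropped or knocked about (faster than 0.7 m/s while the fingers do not touch it) (linear speed of right_crank above 0.7 m/s and contact force between the fingers and right_crank below 0.01 N).
It also fails if it takes over 115 s, if anything falls off the work surface, if the arm or the gripper's body presses on something with over 40 N, if the wrist force passes 120 N, or if a joint passes its speed limit or range.

## Working session

There is one attempt and no reset: what is moved stays moved. The work goes in short steps, Python scripts to look and compute and a shell command to move; the robot and the scene stay as the last step left them, time stands still between calls to the robot, and variables do not carry over. Pictures are saved under pics/ and viewed, and the job is handed in when it is done.

```bash
mkdir -p pics; ls; python3 - <<'E'
from workcell import robot
import cv2
print(robot.sense())
for n in ["scene","top","wrist"]:
    s=robot.snapshot(n); cv2.imwrite(f"pics/{n}0.png",s["frame"][:,:,::-1]); print(n,s["camera_matrix"],s["world_to_cam"])
E
```

```text
pics
{'time_s': 0.0, 'q': array([-1.35660060e+00,  3.00486746e-01,  1.52164493e+00, -2.39908084e-05,
        1.32072781e+00, -6.65932662e-02]), 'dq': array([-0.0005752 ,  0.00120763,  0.00121783,  0.00038751, -0.00066886,
       -0.00015595]), 'tau': array([-2.46214346e-03, -5.43508780e+01, -3.61796665e+01, -1.67991716e-04,
        4.00390680e-03, -2.20114828e-05]), 'tcp_pos': array([ 0.15235626, -0.52822271,  0.24768572]), 'eef_rot': array([-1.57073521e+00,  1.26556880e-03, -1.29000135e+00]), 'force': array([ 0.09415312, -0.30947167,  0.39732063]), 'wrist_torque': array([ 0.03878871,  0.00738214, -0.01199482]), 'width': 0.0856410217858174}
scene [[412.36001135   0.         287.70716543]
 [  0.         412.36001135 207.83721828]
 [  0.           0.           1.        ]] [[-0.81817416 -0.57452695  0.02257939  0.55693356]
 [ 0.32590741 -0.43105093  0.84141515 -0.15596379]
 [-0.47368282  0.69578292  0.53991732 -0.85672598]
 [ 0.          0.          0.          1.        ]]
top [[503.70353259   0.         285.30538337]
 [  0.         503.70353259 213.32614052]
 [  0.           0.           1.        ]] [[-0.09067341 -0.99587159 -0.004256    0.19123599]
 [ 0.97305625 -0.08950418  0.21248654 -0.55980388]
 [-0.21199023  0.01512556  0.97715473 -1.08342306]
 [ 0.          0.          0.          1.        ]]
wrist [[330.78085289   0.         280.42668502]
 [  0.         330.78085289 210.56475083]
 [  0.           0.           1.        ]] [[ 0.27704378 -0.96085571 -0.00174892 -0.54795392]
 [ 0.91850314  0.26536582 -0.29314323  0.03840144]
 [ 0.28213245  0.07960712  0.95606694 -0.3801068 ]
 [ 0.          0.          0.          1.        ]]
```

View pics/top0.png

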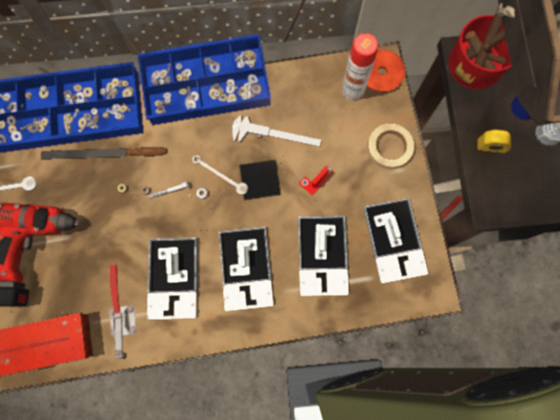

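View pics/scene0.png

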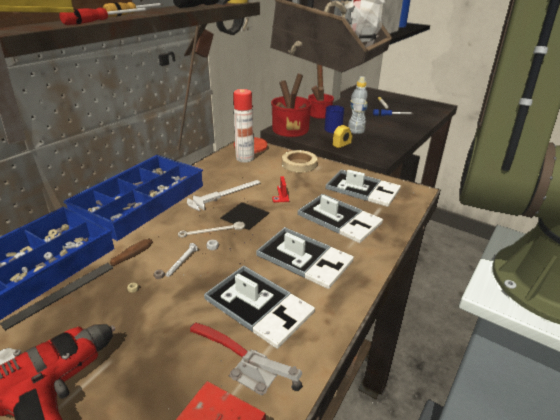

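View pics/wrist0.png

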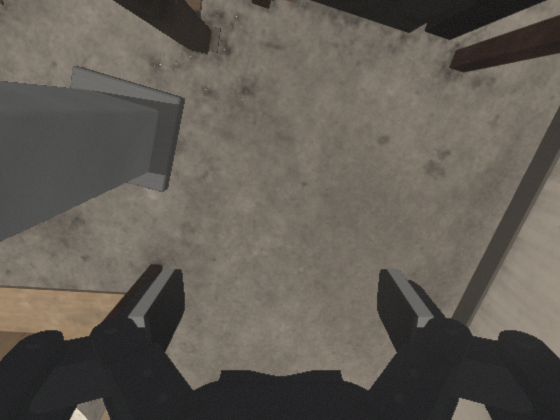

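```bash
python3 - <<'E'
import cv2
im=cv2.imread("pics/top0.png")
cv2.imwrite("pics/top_l.png",cv2.resize(im[220:325,140:280],None,fx=5.5,fy=5.5,interpolation=cv2.INTER_CUBIC))
cv2.imwrite("pics/top_r.png",cv2.resize(im[192:302,290:430],None,fx=5.4,fy=5.4,interpolation=cv2.INTER_CUBIC))
E
```

```text
(no output)
```

View pics/top_l.png

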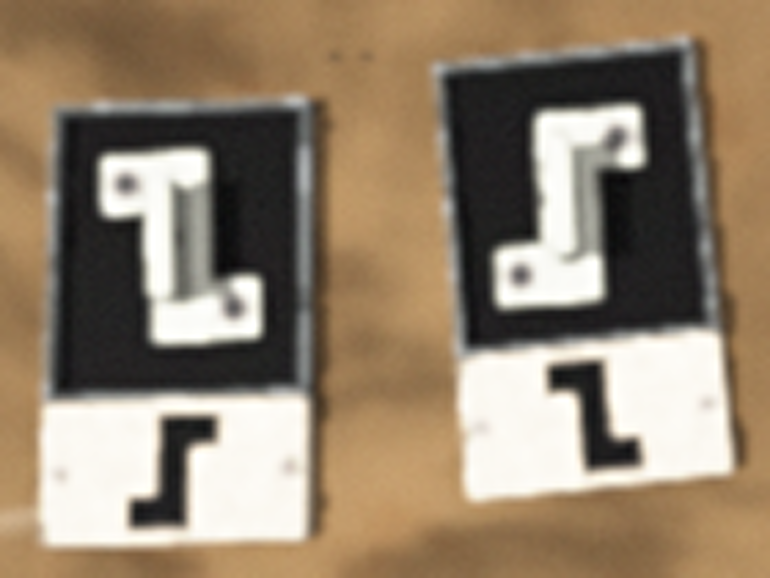

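View pics/top_r.png

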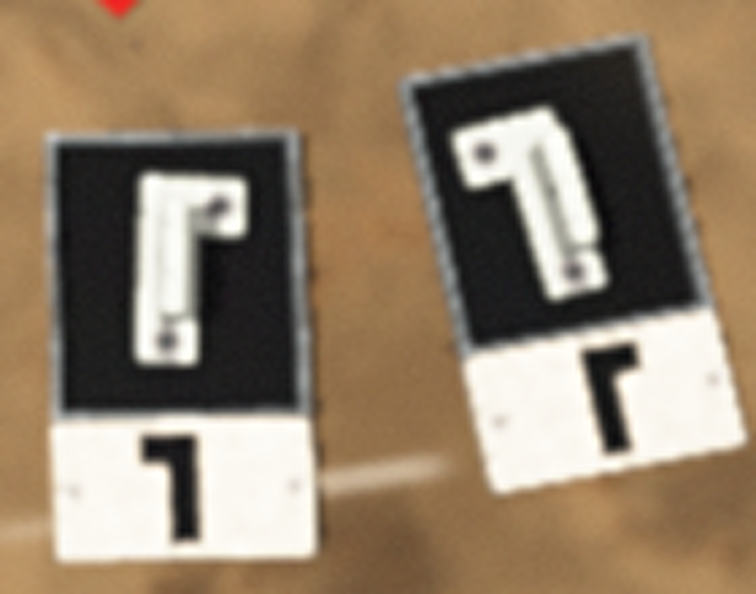

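```bash
cat > h.py <<'E'
import numpy as np, cv2
from scipy.optimize import least_squares
def proj(s,P):
    P=np.atleast_2d(P); W=s["world_to_cam"]; c=P@W[:3,:3].T+W[:3,3]
    c=c*np.array([1,-1,-1]); p=c@s["camera_matrix"].T; return p[:,:2]/p[:,2:]
def fit(s,model,px,x0=(.5,0,0)):
    m=np.array(model,float)/1000; px=np.array(px,float)
    def f(p):
        c,sn=np.cos(p[2]),np.sin(p[2])
        P=np.c_[p[0]+c*m[:,0]-sn*m[:,1],p[1]+sn*m[:,0]+c*m[:,1],m[:,2]]
        return (proj(s,P)-px).ravel()
    r=least_squares(f,x0); return r.x, np.abs(r.fun).max()
def tray(): return [(63,55,14),(63,-55,14),(-121,55,13),(-121,-55,13)]
E
cat > m1.py <<'E'
from workcell import robot
from h import *
s=robot.snapshot("top")
L=lambda l:[(140+(u+.5)/5.5-.5,220+(v+.5)/5.5-.5) for u,v in l]
R=lambda l:[(290+(u+.5)/5.4-.5,192+(v+.5)/5.4-.5) for u,v in l]
z=lambda l:[(a,b,9) for a,b in l]
J={"left_crank":(z([(40,32),(40,-12),(16,32),(-40,12),(-40,-32),(-16,-32)]),L([(98,150),(212,150),(103,216),(152,346),(262,342),(262,277)])),
"right_crank":(z([(40,12),(40,-32),(16,-32),(-40,32),(-40,-12),(-16,32)]),L([(536,106),(643,102),(645,168),(497,310),(604,302),(493,248)])),
"right_hook":(z([(40,12),(40,-32),(16,-32),(-40,12),(-40,-12)]),R([(138,172),(248,178),(247,240),(134,364),(198,366)])),
"left_hook":(z([(40,32),(40,-12),(16,32),(-40,12),(-40,-12)]),R([(452,130),(555,107),(468,190),(553,300),(608,285)])),
"A":(tray(),L([(55,105),(312,98),(42,546),(309,539)])),
"B":(tray(),L([(434,66),(694,38),(468,500),(737,470)])),
"C":(tray(),R([(45,136),(298,132),(56,562),(317,555)])),
"D":(tray(),R([(403,82),(646,38),(493,493),(748,442)])),
"mat":([(45,45,3),(45,-45,3),(-45,-45,3),(-45,45,3)],[(240,165),(278,161),(281,195),(243,199)])}
for k,(m,p) in J.items():
    r,e=fit(s,m,p); print(k,r.round(4),round(e,2))
E
python3 m1.py; python3 -c "
import cv2;im=cv2.imread('pics/top0.png');cv2.imwrite('pics/mat.png',cv2.resize(im[145:215,225:345],None,fx=6,fy=6,interpolation=cv2.INTER_CUBIC))"
```

```text
left_crank [ 0.489   0.4109 -0.0283] 1.37
right_crank [ 0.4913  0.2459 -0.0319] 1.48
right_hook [ 0.5109  0.0616 -0.1326] 1.19
left_hook [ 0.525  -0.1079  0.1627] 0.8
A [ 0.4872  0.4101 -0.0631] 0.13
B [0.4942 0.2423 0.0153] 0.45
C [ 0.5072  0.0591 -0.0707] 0.25
D [ 0.5273 -0.1094  0.0949] 0.79
mat [0.6756 0.1909 0.0108] 0.99
```

View pics/mat.png

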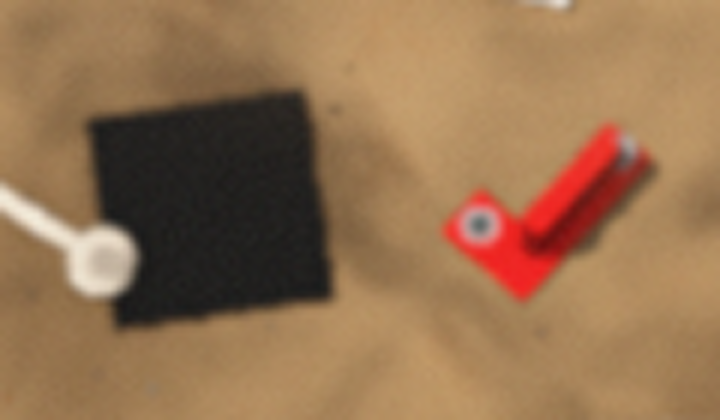

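```bash
cat > ov.py <<'E'
from h import *
HK=[(40,12),(-40,12),(-40,-12),(16,-12),(16,-32),(40,-32)]
CK=[(40,12),(-16,12),(-16,32),(-40,32),(-40,-12),(16,-12),(16,-32),(40,-32)]
fl=lambda l:[(a,-b) for a,b in l]
SH={"right_hook":HK,"left_hook":fl(HK),"right_crank":CK,"left_crank":fl(CK),"tray":[(60,52),(60,-52),(-60,-52),(-60,52)],"mat":[(45,45),(45,-45),(-45,-45),(-45,45)]}
WEB=[(25,5),(25,-5),(-25,-5),(-25,5)]
def place(l,p,z):
    m=np.array(l)/1000;c,s=np.cos(p[2]),np.sin(p[2])
    return np.c_[p[0]+c*m[:,0]-s*m[:,1],p[1]+s*m[:,0]+c*m[:,1],np.full(len(m),z)]
def overlay(s,items,x0,x1,y0,y1,f,name):
    im=cv2.resize(np.ascontiguousarray(s["frame"][y0:y1,x0:x1,::-1]),None,fx=f,fy=f,interpolation=cv2.INTER_CUBIC)
    def dr(P,c):
        q=(proj(s,P)-[x0,y0]+.5)*f-.5
        cv2.polylines(im,[np.round(q).astype(int)],True,c,1,cv2.LINE_AA)
    for n,p,b in items:
        if n=="tray": dr(place(SH[n],p,.003),(255,0,255)); dr(place([(63,55),(63,-55),(-63,-55),(-63,55)],p,.014),(255,255,0))
        elif n=="mat": dr(place(SH[n],p,.003),(255,0,255))
        else: dr(place(SH[n],p,b+.006),(0,0,255)); dr(place(WEB,p,b+.045),(0,255,0))
    cv2.imwrite(name,im)
E
python3 - <<'E'
from workcell import robot
from ov import *
s=robot.snapshot("top")
T=[("tray",p,0) for p in [(.4872,.4101,-.0631),(.4942,.2423,.0153),(.5072,.0591,-.0707),(.5273,-.1094,.0949)]]
overlay(s,T+[("left_crank",(.489,.4109,-.0283),.003),("right_crank",(.4913,.2459,-.0319),.003)],140,280,225,315,5.5,"pics/o1.png")
overlay(s,T+[("right_hook",(.5109,.0616,-.1326),.003),("left_hook",(.525,-.1079,.1627),.003)],290,430,192,302,5.4,"pics/o2.png")
E
```

```text
(no output)
```

View pics/o1.png

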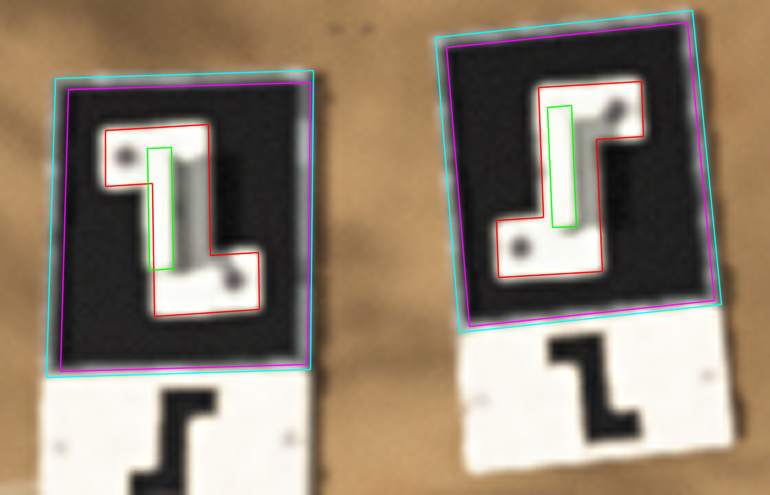

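View pics/o2.png

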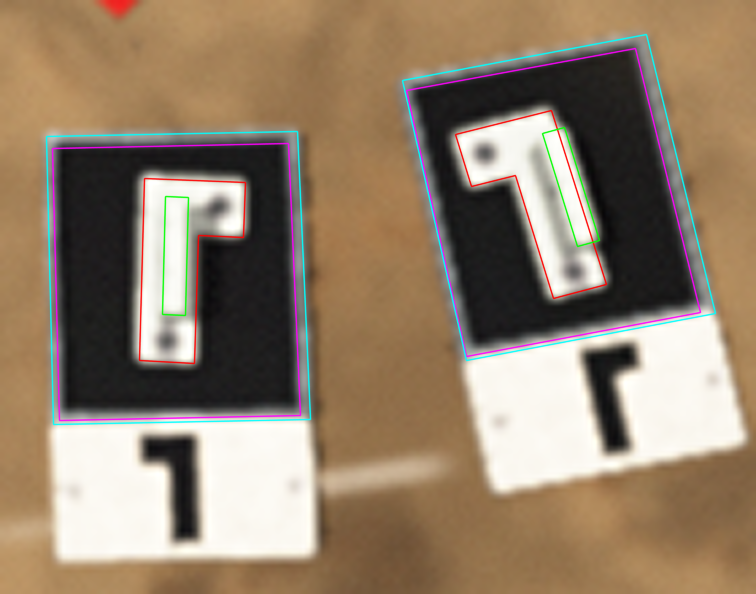

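The top view shows four trays, left to right in the image, with these contents:

| Tray | Pixel | Silhouette | Holds |
|---|---|---|---|
| A | (173,265) | right crank | left crank |
| B | (243,257) | left crank | right crank |
| C | (323,243) | left hook | right hook |
| D | (390,228) | right hook | left hook |

Other candidates:
- The red look-alike is at (315,180), so I leave it alone.
- The black silhouettes sit on the ledges at (173,305), (247,295), (322,282) and (404,266).
- The mat is at (260,180), with a wrench ring over its left edge at (242,189).

The enlarged crop confirms that the piece in tray A is the left crank: its toe at the +x end points to the image left, which is +y. I'll pick that one up first.

```bash
python3 -m crank '[[0.5,[0,0,0],0.14],[0.5,[0,0,0],0.14],[0.5,[-0.045,0.01,0.035],0],[0.5,[-0.045,0.01,0.035],0],[0.5,[-0.045,0.01,0.035],0],[0.5,[-0.045,0.01,0.035],0],[0.5,[-0.045,0.01,0.035],0],[0.5,[-0.045,0.01,0.035],0],[0.5,[-0.045,0.01,0.035],0],[0.5,[-0.045,0.01,0.035],0]]' 50
cat > go.py <<'E'
# usage: go.py x y z bracketyaw -> tool-axis shift needed (in current tool frame, then after the turn)
import sys,numpy as np
from workcell import robot
s=robot.sense(); x,y,z,psi=map(float,sys.argv[1:5]); yaw=s["eef_rot"][2]
tgt=psi-np.pi/2; d=np.array([x,y,z])-s["tcp_pos"]
print("t",s["time_s"],"pos",s["tcp_pos"].round(4),"rpy",s["eef_rot"].round(3),"F",s["force"].round(1),"w",round(s["width"],4),"q6",s["q"][5].round(2))
for n,w in(("now",yaw),("after spin",tgt)):
    print(n,"tx",round(d[0]*np.cos(w)+d[1]*np.sin(w),4),"ty",round(-d[2],4),"tz",round(-d[0]*np.sin(w)+d[1]*np.cos(w),4))
print("spin",round((yaw-tgt+np.pi)%(2*np.pi)-np.pi,3))
E
python3 go.py .489 .411 .13 -.06
sed -i 's/\[(240,165),(278,161),(281,195),(243,199)\]/[(240,165),(275.4,160.3),(280,194.6),(244.5,199.3)]/' m1.py; python3 m1.py | tail -1
```

```text
time_s: 1.5
tcp_pos: [0.4331, -0.1666, 0.1682]
eef_rot: [-1.57, -0.0, -1.57]
force: [0.8, -1.0, 0.9]
width: 0.0428
t 1.5 pos [ 0.4331 -0.1666  0.1682] rpy [-1.57 -0.   -1.57] F [ 0.8 -1.   0.9] w 0.0428 q6 1.12
now tx -0.5775 ty 0.0382 tz 0.0564
after spin tx -0.5799 ty 0.0382 tz 0.0212
spin 0.061
mat [0.6762 0.1921 0.0459] 0.86
```

```bash
python3 -m crank '[[0.5,[0,0,0],0.061],[0.5,[-0.053,0,0.002],0],[0.5,[-0.053,0,0.002],0],[0.5,[-0.053,0,0.002],0],[0.5,[-0.053,0,0.002],0],[0.5,[-0.053,0,0.002],0],[0.5,[-0.053,0,0.002],0],[0.5,[-0.053,0,0.002],0],[0.5,[-0.053,0,0.002],0],[0.5,[-0.053,0,0.002],0],[0.5,[-0.053,0,0.002],0],[0.5,[-0.05,0.01,0.001],0]]'; python3 go.py .489 .411 .036 -.06
python3 - <<'E'
from workcell import robot
from ov import *
s=robot.snapshot("wrist")
cv2.imwrite("pics/w1.png",s["frame"][:,:,::-1])
overlay(s,[("left_crank",(.489,.4109,-.06),.003)],0,560,0,420,1.4,"pics/w1o.png")
E
```

```text
time_s: 3.05
tcp_pos: [0.4882, 0.4114, 0.1587]
eef_rot: [-1.57, 0.001, -1.631]
force: [1.5, -0.4, -0.2]
width: 0.0429
t 3.05 pos [0.4882 0.4114 0.1587] rpy [-1.570e+00  1.000e-03 -1.631e+00] F [ 1.5 -0.4 -0.2] w 0.0429 q6 2.27
now tx 0.0004 ty 0.1227 tz 0.0008
after spin tx 0.0004 ty 0.1227 tz 0.0008
spin 0.0
```

View pics/w1o.png

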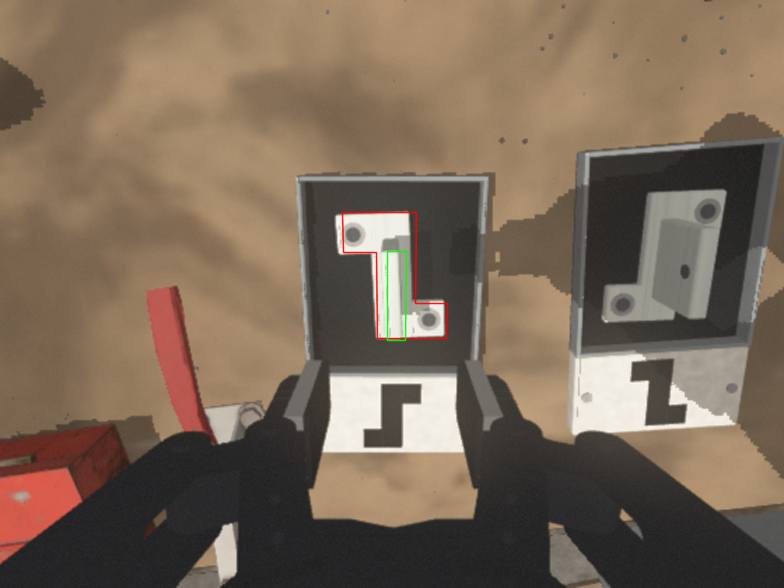

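The wrist view shows the left crank's web at about (392,295), in line with the model to roughly 2–3 mm and midway between the fingers. I'll go down and grip it.

```bash
python3 -m crank '[[0.5,[-0.002,0.03,0],0.02],[0.5,[0,0.03,0],0],[0.5,[0,0.03,0],0],[0.5,[0,0.02,0],0],[0.5,[0,0.012,0],0],[0.5,[0,0,0],0],[0.1,[0,0,0],0],[0.1,[0,0,0],0],[0,[0,0,0],0],[0,[0,0,0],0],[0,[0,0,0],0],[0,[0,0,0],0]]' 50; python3 go.py .489 .411 .036 -.06
```

```text
time_s: 4.6
tcp_pos: [0.4885, 0.4118, 0.0374]
eef_rot: [-1.569, 0.001, -1.651]
force: [-0.9, -0.6, 7.2]
width: 0.0093
t 4.6 pos [0.4885 0.4118 0.0374] rpy [-1.569e+00  1.000e-03 -1.651e+00] F [-0.9 -0.6  7.2] w 0.0093 q6 2.29
now tx 0.0008 ty 0.0014 tz 0.0006
after spin tx 0.0008 ty 0.0014 tz 0.0005
spin -0.02
```

```bash
python3 -m crank '[[0,[0,-0.02,0],0],[0,[0,-0.03,0],0],[0,[0,-0.03,0],0],[0,[0,-0.02,0],-0.1],[0,[0,0,0],0]]' 50; python3 go.py .676 .192 .035 .02
```

```text
time_s: 5.22
tcp_pos: [0.4886, 0.4119, 0.1387]
eef_rot: [-1.568, 0.002, -1.551]
force: [-0.5, 0.6, -2.8]
width: 0.0089
t 5.225 pos [0.4886 0.4119 0.1387] rpy [-1.568  0.002 -1.551] F [-0.5  0.6 -2.8] w 0.0089 q6 2.19
now tx 0.2234 ty 0.1037 tz 0.1831
after spin tx 0.2236 ty 0.1037 tz 0.183
spin -0.001
```

```bash
python3 -m crank '[[0,[0.037,0,0.0305],0],[0,[0.037,0,0.0305],0],[0,[0.037,0,0.0305],0],[0,[0.037,0,0.0305],0],[0,[0.037,0,0.0305],0],[0,[0.038,0,0.0305],0],[0,[0,0,0],0],[0,[0,0.03,0],0],[0,[0,0.03,0],0],[0,[0,0.02,0],0],[0,[0,0.012,0],0],[0,[0,0,0],0]]' 50; python3 go.py .676 .192 .0375 .02
```

```text
time_s: 6.72
tcp_pos: [0.6752, 0.1923, 0.0438]
eef_rot: [-1.572, -0.0, -1.551]
force: [-0.8, 0.0, -2.2]
width: 0.0089
t 6.725 pos [0.6752 0.1923 0.0438] rpy [-1.572 -0.    -1.551] F [-0.8  0.  -2.2] w 0.0089 q6 1.78
now tx 0.0003 ty 0.0063 tz 0.0008
after spin tx 0.0003 ty 0.0063 tz 0.0008
spin -0.0
```

```bash
python3 -m crank '[[0,[0,0.003,0],0],[0,[0,0.002,0],0],[0,[0,0.001,0],0],[0,[0,0,0],0]]' 50; python3 - <<'E'
from workcell import robot
from ov import *
s=robot.snapshot("scene")
overlay(s,[("left_crank",(.676,.192,.02),.003)],180,320,150,255,5.5,"pics/s1.png")
E
```

```text
time_s: 7.22
tcp_pos: [0.6755, 0.1921, 0.0384]
eef_rot: [-1.571, 0.0, -1.551]
force: [-0.0, 0.4, -3.0]
width: 0.0095
```

View pics/s1.png

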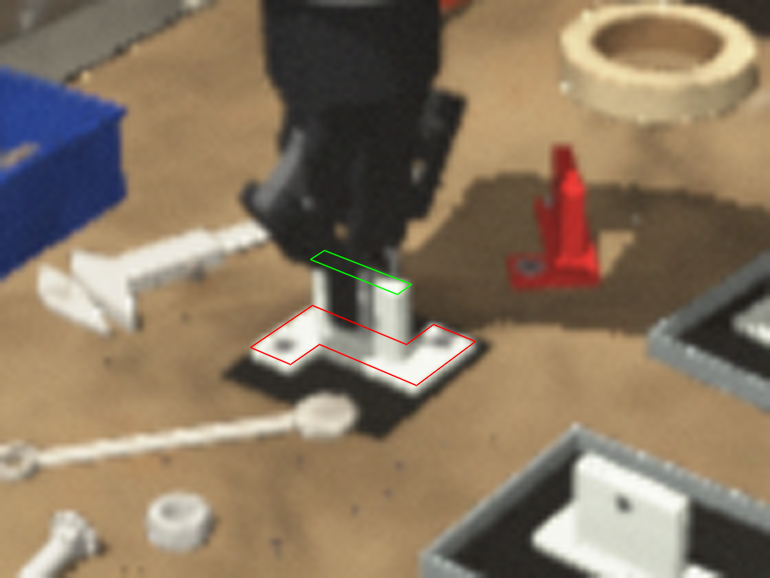

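The left crank is held upright over the mat with its foot at about (365,345) in the crop, clear of the wrench ring at (325,415). It still has a millimetre or so to go.

```bash
python3 -m crank '[[0,[0,0.001,0],0],[0,[0,0.001,0],0],[0.15,[0,0,0],0],[0.3,[0,0,0],0],[0.45,[0,0,0],0],[0.45,[0,0,0],0],[0.45,[0,-0.03,0],0],[0.45,[0,-0.04,0],0],[0.45,[0,-0.04,0],0]]' 50; python3 go.py .4913 .2459 .15 -.032
```

```text
time_s: 8.4
tcp_pos: [0.6754, 0.1921, 0.1474]
eef_rot: [-1.571, -0.0, -1.551]
force: [-1.0, -0.8, -0.4]
width: 0.0383
t 8.4 pos [0.6754 0.1921 0.1474] rpy [-1.571 -0.    -1.551] F [-1.  -0.8 -0.4] w 0.0383 q6 1.78
now tx -0.0575 ty -0.0026 tz -0.183
after spin tx -0.0479 ty -0.0026 tz -0.1857
spin 0.052
```

```bash
python3 -m crank '[[0.45,[0,0,0],0.052],[0.45,[-0.012,0,-0.0465],0],[0.45,[-0.012,0,-0.0465],0],[0.45,[-0.012,0,-0.0465],0],[0.45,[-0.012,0,-0.0465],0],[0.45,[0,0,0],0]]' 50
python3 - <<'E'
from workcell import robot
from ov import *
s=robot.snapshot("wrist")
overlay(s,[("right_crank",(.4913,.2459,-.032),.003)],0,560,0,420,1.4,"pics/w2o.png")
s=robot.snapshot("top")
overlay(s,[("left_crank",(.676,.192,.02),.003)],200,320,140,220,6,"pics/t2.png")
E
python3 go.py .4913 .2459 .037 -.032
```

```text
time_s: 9.15
tcp_pos: [0.489, 0.247, 0.1467]
eef_rot: [-1.571, 0.0, -1.601]
force: [-0.5, 0.2, 0.1]
width: 0.0385
t 9.25 pos [0.4914 0.2463 0.1468] rpy [-1.57   0.    -1.602] F [0.3 0.1 1. ] w 0.0381 q6 2.0
now tx 0.0004 ty 0.1098 tz -0.0001
after spin tx 0.0004 ty 0.1098 tz -0.0001
spin 0.0
```

View pics/w2o.png

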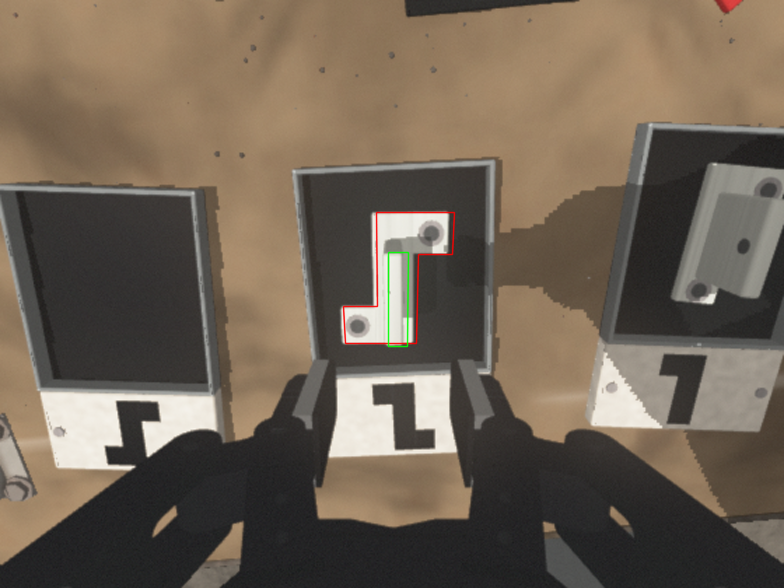

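View pics/t2.png

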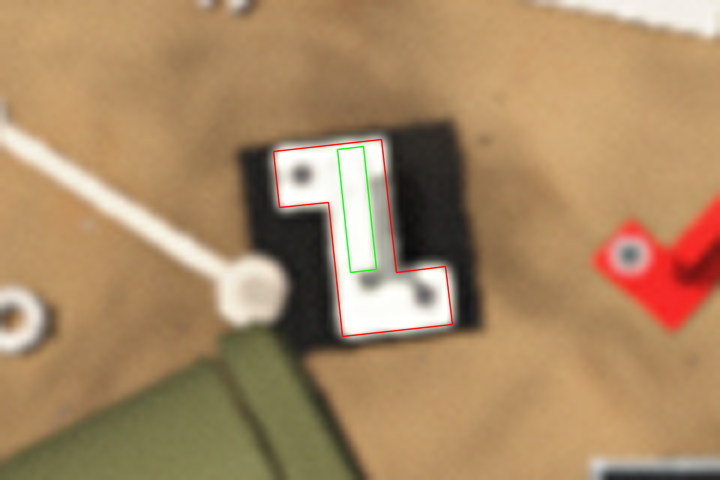

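The left crank stands on the mat as modelled, centred at (362,240) in the top crop. The right crank's web, at about (396,298) in the wrist view, is centred between the fingers.

```bash
python3 -m crank '[[0.45,[0,0.03,0],0],[0.45,[0,0.03,0],0],[0.45,[0,0.03,0],0],[0.45,[0,0.019,0],0],[0.45,[0,0,0],0],[0.1,[0,0,0],0],[0.1,[0,0,0],0],[0,[0,0,0],0],[0,[0,0,0],0],[0,[0,0,0],0]]' 50;  python3 -m crank '[[0,[0,-0.02,0],0],[0,[0,-0.03,0],0],[0,[0,-0.03,0],0],[0,[0,-0.02,0],0.03],[0,[0,0,0],0]]' 50; python3 go.py .4872 .4101 .0375 -.0631
```

```text
time_s: 10.5
tcp_pos: [0.4918, 0.2464, 0.0385]
eef_rot: [-1.569, 0.001, -1.603]
force: [1.2, -1.0, 6.9]
width: 0.009
time_s: 11.12
tcp_pos: [0.4916, 0.2463, 0.1386]
eef_rot: [-1.568, 0.001, -1.633]
force: [0.4, -0.4, -2.6]
width: 0.0091
t 11.125 pos [0.4916 0.2463 0.1386] rpy [-1.568e+00  1.000e-03 -1.633e+00] F [ 0.4 -0.4 -2.6] w 0.0091 q6 2.03
now tx -0.1632 ty 0.1011 tz -0.0145
after spin tx -0.1632 ty 0.1011 tz -0.0147
spin 0.001
```

```bash
python3 -m crank '[[0,[-0.041,0,-0.0037],0],[0,[-0.041,0,-0.0037],0],[0,[-0.041,0,-0.0037],0],[0,[-0.04,0,-0.0037],0],[0,[0,0,0],0],[0,[0,0.03,0],0],[0,[0,0.03,0],0],[0,[0,0.025,0],0],[0,[0,0.01,0],0],[0,[0,0.003,0],0],[0,[0,0,0],0]]' 50; python3 go.py .4872 .4101 .0375 -.0631
```

```text
time_s: 12.5
tcp_pos: [0.4868, 0.4097, 0.0399]
eef_rot: [-1.57, 0.001, -1.633]
force: [0.1, -0.5, -1.3]
width: 0.0094
t 12.5 pos [0.4868 0.4097 0.0399] rpy [-1.570e+00  1.000e-03 -1.633e+00] F [ 0.1 -0.5 -1.3] w 0.0094 q6 2.28
now tx -0.0004 ty 0.0024 tz 0.0004
after spin tx -0.0004 ty 0.0024 tz 0.0004
spin 0.001
```

Next I lower it the last 2 mm, let go, retreat and move back above the mat.

```bash
python3 -m crank '[[0,[0,0.001,0],0],[0,[0,0.001,0],0],[0,[0,0,0],0],[0.15,[0,0,0],0],[0.3,[0,0,0],0],[0.45,[0,0,0],0],[0.45,[0,0,0],0],[0.45,[0,-0.03,0],0],[0.45,[0,-0.04,0],0],[0.45,[0,-0.04,0],0]]' 50; python3 go.py .676 .192 .15 .02
```

```text
time_s: 13.75
tcp_pos: [0.4864, 0.4096, 0.1484]
eef_rot: [-1.571, -0.0, -1.633]
force: [0.4, -0.9, -0.4]
width: 0.0384
t 13.75 pos [0.4864 0.4096 0.1484] rpy [-1.571 -0.    -1.633] F [ 0.4 -0.9 -0.4] w 0.0384 q6 2.28
now tx 0.2054 ty -0.0016 tz 0.2028
after spin tx 0.2214 ty -0.0016 tz 0.1852
spin -0.082
```

```bash
python3 -m crank '[[0.45,[0,0,0],-0.082],[0.45,[0.037,0,0.031],0],[0.45,[0.037,0,0.031],0],[0.45,[0.037,0,0.031],0],[0.45,[0.037,0,0.031],0],[0.45,[0.037,0,0.031],0],[0.45,[0.036,0,0.03],0],[0.45,[0,0,0],0]]' 50
python3 - <<'E'
from workcell import robot
from ov import *
s=robot.snapshot("top")
overlay(s,[("right_crank",(.4868,.4097,-.063),.003),("tray",(.4872,.4101,-.0631),0)],140,280,215,320,5.5,"pics/t3.png")
s=robot.snapshot("wrist")
overlay(s,[("left_crank",(.676,.192,.02),.003)],0,560,0,420,1.4,"pics/w3.png")
E
python3 go.py .676 .192 .037 .02
```

```text
time_s: 14.75
tcp_pos: [0.6773, 0.1894, 0.1467]
eef_rot: [-1.571, -0.0, -1.555]
force: [0.3, -0.4, 0.0]
width: 0.0387
t 14.85 pos [0.6757 0.1923 0.1469] rpy [-1.571  0.    -1.552] F [ 0.   0.1 -0.1] w 0.0386 q6 1.78
now tx 0.0003 ty 0.1099 tz 0.0003
after spin tx 0.0003 ty 0.1099 tz 0.0003
spin -0.001
```

View pics/t3.png

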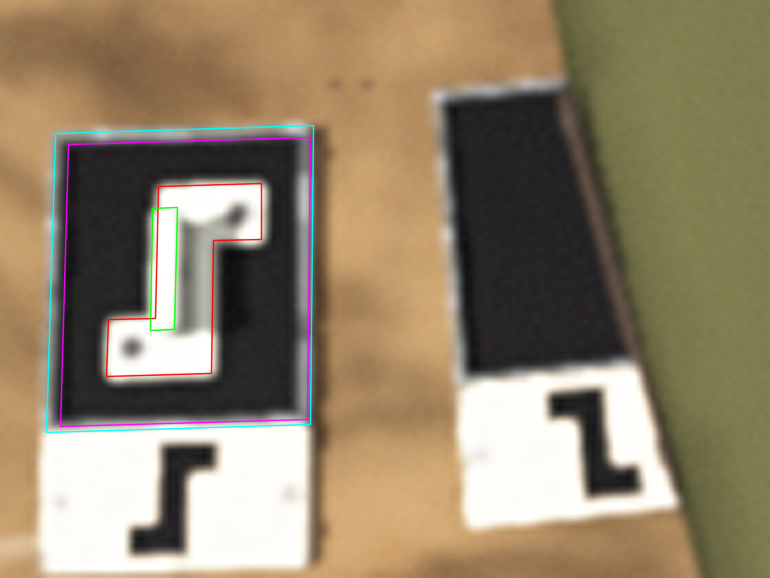

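View pics/w3.png

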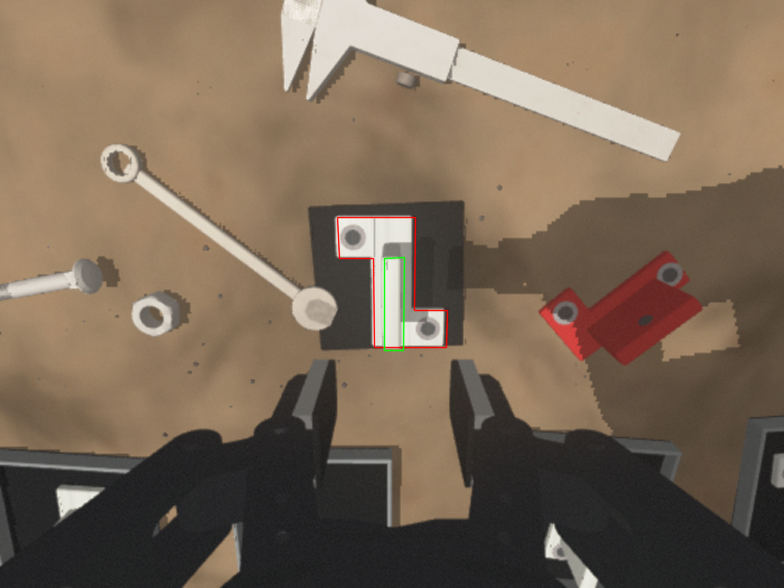

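The right crank lies flat in tray A, centred at about (185,280) in the top crop, and its outline matches the silhouette. The left crank's web, at about (394,303) in the wrist view, is centred between the jaws, so I'll pick it up for tray B.

```bash
python3 -m crank '[[0.45,[0,0.03,0],0],[0.45,[0,0.03,0],0],[0.45,[0,0.03,0],0],[0.45,[0,0.019,0],0],[0.45,[0,0,0],0],[0.1,[0,0,0],0],[0.1,[0,0,0],0],[0,[0,0,0],0],[0,[0,0,0],0],[0,[0,0,0],0]]' 50;  python3 -m crank '[[0,[0,-0.02,0],0],[0,[0,-0.03,0],0],[0,[0,-0.03,0],0],[0,[0,-0.02,0],0],[0,[0,0,0],0]]' 50; python3 go.py .4942 .2423 .0375 .0153
```

```text
time_s: 16.1
tcp_pos: [0.6765, 0.1927, 0.04]
eef_rot: [-1.569, 0.001, -1.551]
force: [-1.8, 0.8, 6.8]
width: 0.0093
time_s: 16.73
tcp_pos: [0.6763, 0.1925, 0.1403]
eef_rot: [-1.568, 0.001, -1.551]
force: [-0.2, 0.4, -1.5]
width: 0.0092
t 16.725 pos [0.6763 0.1925 0.1403] rpy [-1.568e+00  1.000e-03 -1.551e+00] F [-0.2  0.4 -1.5] w 0.0092 q6 1.78
now tx -0.0534 ty 0.1028 tz -0.1811
after spin tx -0.0526 ty 0.1028 tz -0.1813
spin 0.005
```

```bash
python3 -m crank '[[0,[-0.0107,0,-0.036],0],[0,[-0.0107,0,-0.036],0],[0,[-0.0107,0,-0.036],0],[0,[-0.0107,0,-0.036],0],[0,[-0.0107,0,-0.037],0],[0,[0,0,0],0],[0,[0,0.03,0],0],[0,[0,0.03,0],0],[0,[0,0.025,0],0],[0,[0,0.01,0],0],[0,[0,0.002,0],0],[0,[0,0,0],0]]' 50; python3 go.py .4942 .2423 .040 .0153
```

```text
time_s: 18.23
tcp_pos: [0.4943, 0.2424, 0.0419]
eef_rot: [-1.57, 0.0, -1.551]
force: [-0.6, -0.4, -1.4]
width: 0.0089
t 18.225 pos [0.4943 0.2424 0.0419] rpy [-1.57   0.    -1.551] F [-0.6 -0.4 -1.4] w 0.0089 q6 1.94
now tx 0.0001 ty 0.0019 tz -0.0001
after spin tx 0.0001 ty 0.0019 tz -0.0001
spin 0.004
```

```bash
python3 -m crank '[[0,[0,0.001,0],0],[0,[0,0.001,0],0],[0,[0,0,0],0],[0.15,[0,0,0],0],[0.3,[0,0,0],0],[0.45,[0,0,0],0],[0.45,[0,0,0],0],[0.45,[0,-0.03,0],0],[0.45,[0,-0.04,0],0],[0.45,[0,-0.04,0],0]]' 50; python3 go.py .5109 .0616 .15 -.1326
```

```text
time_s: 19.48
tcp_pos: [0.4936, 0.2422, 0.1504]
eef_rot: [-1.571, -0.0, -1.551]
force: [0.1, -0.6, 0.5]
width: 0.0383
t 19.475 pos [0.4936 0.2422 0.1504] rpy [-1.571 -0.    -1.551] F [ 0.1 -0.6  0.5] w 0.0383 q6 1.94
now tx 0.1809 ty 0.0004 tz 0.0137
after spin tx 0.1768 ty 0.0004 tz 0.041
spin 0.152
```

```bash
python3 -m crank '[[0.45,[0,0,0],0.152],[0.45,[0.044,0,0.01],0],[0.45,[0.044,0,0.01],0],[0.45,[0.044,0,0.01],0],[0.45,[0.044,0,0.011],0],[0.45,[0,0,0],0],[0.45,[0,0,0],0]]' 50
python3 - <<'E'
from workcell import robot
from ov import *
s=robot.snapshot("scene")
overlay(s,[("left_crank",(.494,.2424,.02),.003)],220,370,210,300,5.2,"pics/s4.png")
s=robot.snapshot("wrist")
overlay(s,[("right_hook",(.5109,.0616,-.1326),.003)],0,560,0,420,1.4,"pics/w4.png")
E
python3 go.py .5109 .0616 .037 -.1326
```

```text
time_s: 20.35
tcp_pos: [0.5112, 0.0628, 0.1493]
eef_rot: [-1.571, 0.0, -1.703]
force: [-0.5, 0.6, 0.9]
width: 0.0384
t 20.45 pos [0.5111 0.0633 0.1492] rpy [-1.571  0.    -1.702] F [-0.8  0.6 -0.5] w 0.0386 q6 1.75
now tx 0.0018 ty 0.1122 tz 0.0
after spin tx 0.0018 ty 0.1122 tz 0.0
spin 0.001
```

View pics/s4.png

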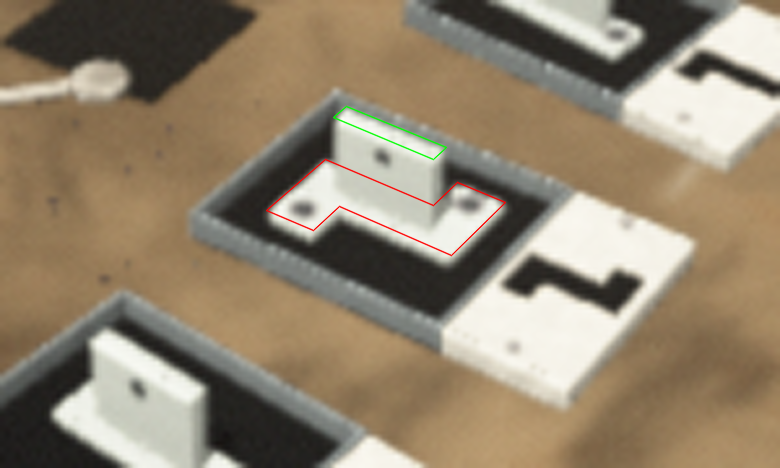

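View pics/w4.png

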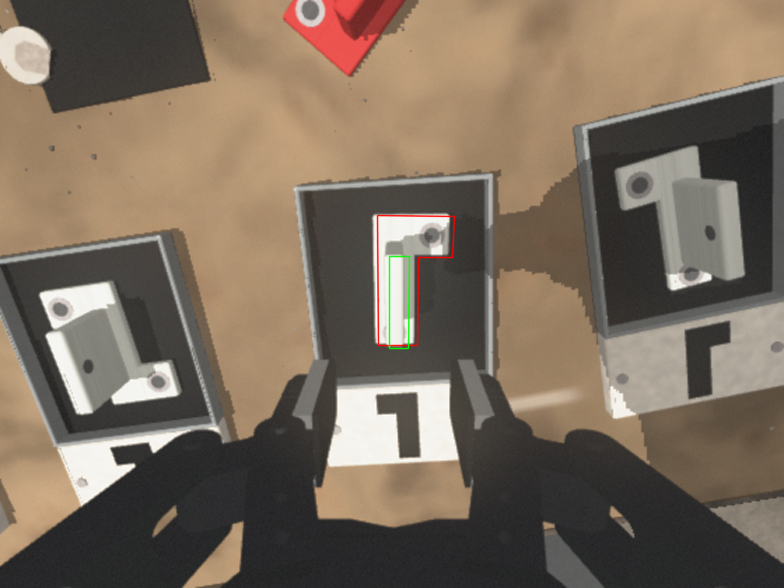

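The left crank stands flat in tray B, at about (390,215) in the scene crop, and matches its silhouette. The right hook's web, at about (395,300) in the wrist view, is centred. I'll pick it up and take it to the mat.

```bash
python3 -m crank '[[0.45,[0,0.03,0],0],[0.45,[0,0.03,0],0],[0.45,[0,0.03,0],0],[0.45,[0,0.021,0],0],[0.45,[0,0,0],0],[0.1,[0,0,0],0],[0.1,[0,0,0],0],[0,[0,0,0],0],[0,[0,0,0],0],[0,[0,0,0],0]]' 50;  python3 -m crank '[[0,[0,-0.02,0],0],[0,[0,-0.03,0],0],[0,[0,-0.03,0],0],[0,[0,-0.02,0],-0.12],[0,[0,0,0],0]]' 50; python3 go.py .676 .190 .0385 -.013
```

```text
time_s: 21.7
tcp_pos: [0.5118, 0.0627, 0.0394]
eef_rot: [-1.569, 0.001, -1.703]
force: [-1.7, 2.8, 6.7]
width: 0.009
time_s: 22.32
tcp_pos: [0.5118, 0.0625, 0.1396]
eef_rot: [-1.568, 0.0, -1.584]
force: [0.3, 0.4, -2.5]
width: 0.0091
t 22.325 pos [0.5118 0.0625 0.1396] rpy [-1.568  0.    -1.584] F [ 0.3  0.4 -2.5] w 0.0091 q6 1.63
now tx -0.1296 ty 0.1011 tz 0.1626
after spin tx -0.1297 ty 0.1011 tz 0.1626
spin 0.0
```

```bash
python3 -m crank '[[0,[-0.026,0,0.0325],0],[0,[-0.026,0,0.0325],0],[0,[-0.026,0,0.0325],0],[0,[-0.026,0,0.0325],0],[0,[-0.026,0,0.0325],0],[0,[0,0,0],0],[0,[0,0.03,0],0],[0,[0,0.03,0],0],[0,[0,0.025,0],0],[0,[0,0.01,0],0],[0,[0,0.002,0],0],[0,[0,0,0],0]]' 50; python3 go.py .676 .190 .0394 -.013
```

```text
time_s: 23.82
tcp_pos: [0.6756, 0.1904, 0.0422]
eef_rot: [-1.57, 0.0, -1.584]
force: [-0.6, 0.1, -3.0]
width: 0.0093
t 23.825 pos [0.6756 0.1904 0.0422] rpy [-1.57   0.    -1.584] F [-0.6  0.1 -3. ] w 0.0093 q6 1.81
now tx 0.0004 ty 0.0028 tz 0.0004
after spin tx 0.0004 ty 0.0028 tz 0.0004
spin 0.0
```

```bash
python3 -m crank '[[0,[0,0.0015,0],0],[0,[0,0.0015,0],0],[0,[0,0,0],0],[0.15,[0,0,0],0],[0.3,[0,0,0],0],[0.45,[0,0,0],0],[0.45,[0,0,0],0],[0.45,[0,-0.03,0],0],[0.45,[0,-0.04,0],0],[0.45,[0,-0.04,0],0]]' 50; python3 go.py .525 -.1079 .15 .1627
```

```text
time_s: 25.08
tcp_pos: [0.6752, 0.1904, 0.1494]
eef_rot: [-1.571, -0.0, -1.583]
force: [-0.7, -0.0, 0.7]
width: 0.0384
t 25.075 pos [0.6752 0.1904 0.1494] rpy [-1.571 -0.    -1.583] F [-0.7 -0.   0.7] w 0.0384 q6 1.81
now tx 0.3001 ty -0.0006 tz -0.1466
after spin tx 0.27 ty -0.0006 tz -0.1966
spin -0.175
```

```bash
python3 -m crank '[[0.45,[0,0,0],-0.175],[0.45,[0.039,0,-0.028],0],[0.45,[0.039,0,-0.028],0],[0.45,[0.039,0,-0.028],0],[0.45,[0.039,0,-0.028],0],[0.45,[0.039,0,-0.028],0],[0.45,[0.038,0,-0.028],0],[0.45,[0.037,0,-0.0285],0],[0.45,[0,0,0],0],[0.45,[0,0,0],0]]' 50
python3 - <<'E'
from workcell import robot
from ov import *
s=robot.snapshot("top")
overlay(s,[("right_hook",(.6756,.1904,-.013),.003)],200,320,140,220,6,"pics/t5.png")
s=robot.snapshot("wrist")
overlay(s,[("left_hook",(.525,-.1079,.1627),.003)],0,560,0,420,1.4,"pics/w5.png")
E
python3 go.py .525 -.1079 .037 .1627
```

```text
time_s: 26.32
tcp_pos: [0.5255, -0.1076, 0.1485]
eef_rot: [-1.57, -0.0, -1.408]
force: [0.2, 0.6, 0.5]
width: 0.0385
t 26.425 pos [ 0.5256 -0.107   0.1483] rpy [-1.571  0.    -1.407] F [-0.5  0.4 -0.7] w 0.0384 q6 1.14
now tx 0.0008 ty 0.1113 tz -0.0007
after spin tx 0.0008 ty 0.1113 tz -0.0007
spin 0.001
```

View pics/t5.png

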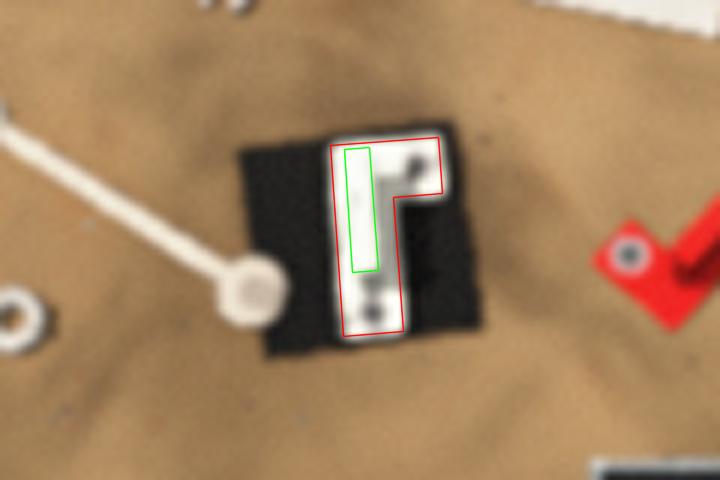

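View pics/w5.png

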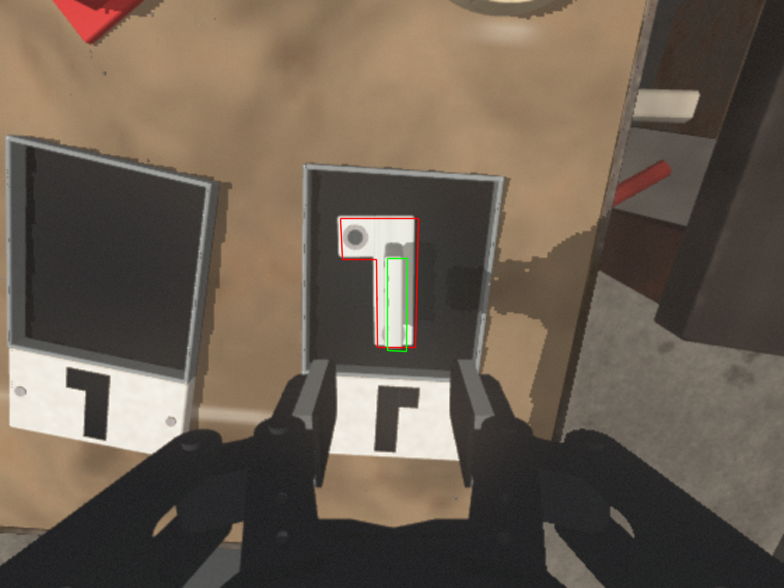

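The right hook stands flat on the mat at about (370,240) in the top crop. The left hook's web, at about (396,302) in the wrist view, is centred. I'll pick it up for tray C.

```bash
python3 -m crank '[[0.45,[0,0.03,0],0],[0.45,[0,0.03,0],0],[0.45,[0,0.03,0],0],[0.45,[0,0.02,0],0],[0.45,[0,0,0],0],[0.1,[0,0,0],0],[0.1,[0,0,0],0],[0,[0,0,0],0],[0,[0,0,0],0],[0,[0,0,0],0]]' 50;  python3 -m crank '[[0,[0,-0.02,0],0],[0,[0,-0.03,0],0],[0,[0,-0.03,0],0],[0,[0,-0.02,0],0.12],[0,[0,0,0],0.113]]' 50; python3 go.py .5066 .0511 .0385 -.0707
```

```text
time_s: 27.68
tcp_pos: [0.5258, -0.1078, 0.0394]
eef_rot: [-1.569, -0.0, -1.408]
force: [-0.6, 3.4, 7.3]
width: 0.009
time_s: 28.3
tcp_pos: [0.5257, -0.108, 0.1402]
eef_rot: [-1.568, -0.001, -1.645]
force: [0.1, -0.6, -2.2]
width: 0.0093
t 28.3 pos [ 0.5257 -0.108   0.1402] rpy [-1.568e+00 -1.000e-03 -1.645e+00] F [ 0.1 -0.6 -2.2] w 0.0093 q6 1.37
now tx -0.1573 ty 0.1017 tz -0.0308
after spin tx -0.1574 ty 0.1017 tz -0.0303
spin -0.003
```

```bash
python3 -m crank '[[0,[-0.039,0,-0.0076],0],[0,[-0.039,0,-0.0076],0],[0,[-0.039,0,-0.0076],0],[0,[-0.04,0,-0.0076],0],[0,[0,0,0],0],[0,[0,0.03,0],0],[0,[0,0.03,0],0],[0,[0,0.025,0],0],[0,[0,0.01,0],0],[0,[0,0.003,0],0],[0,[0,0,0],0]]' 50; python3 go.py .5066 .0511 .0394 -.0707
```

```text
time_s: 29.68
tcp_pos: [0.5062, 0.0508, 0.0409]
eef_rot: [-1.57, 0.0, -1.641]
force: [0.3, -0.1, -1.3]
width: 0.0091
t 29.675 pos [0.5062 0.0508 0.0409] rpy [-1.57   0.    -1.641] F [ 0.3 -0.1 -1.3] w 0.0091 q6 1.67
now tx -0.0004 ty 0.0015 tz 0.0003
after spin tx -0.0004 ty 0.0015 tz 0.0003
spin 0.0
```

```bash
python3 -m crank '[[0,[0,0.001,0],0],[0,[0,0.0005,0],0],[0,[0,0,0],0],[0.15,[0,0,0],0],[0.3,[0,0,0],0],[0.45,[0,0,0],0],[0.45,[0,0,0],0],[0.45,[0,-0.03,0],0],[0.45,[0,-0.04,0],0],[0.45,[0,-0.04,0],0]]' 50; python3 go.py .6756 .1904 .15 -.013
```

```text
time_s: 30.92
tcp_pos: [0.5057, 0.0509, 0.1499]
eef_rot: [-1.571, -0.0, -1.641]
force: [0.5, -0.3, 0.2]
width: 0.0383
t 30.925 pos [0.5057 0.0509 0.1499] rpy [-1.571 -0.    -1.641] F [ 0.5 -0.3  0.2] w 0.0383 q6 1.67
now tx -0.1511 ty -0.0001 tz 0.1597
after spin tx -0.1417 ty -0.0001 tz 0.1681
spin -0.057
```

```bash
python3 -m crank '[[0.45,[0,0,0],-0.057],[0.45,[-0.028,0,0.0335],0],[0.45,[-0.028,0,0.0335],0],[0.45,[-0.028,0,0.0335],0],[0.45,[-0.028,0,0.0335],0],[0.45,[-0.0295,0,0.034],0],[0.45,[0,0,0],0],[0.45,[0,0,0],0]]' 50
python3 - <<'E'
from workcell import robot
from ov import *
s=robot.snapshot("top")
overlay(s,[("left_hook",(.506,.0508,-.0707),.003)],270,410,192,302,5.4,"pics/t6.png")
s=robot.snapshot("wrist")
overlay(s,[("right_hook",(.6756,.1904,-.013),.003)],0,560,0,420,1.4,"pics/w6.png")
E
python3 go.py .6756 .1904 .0375 -.013
```

```text
time_s: 31.92
tcp_pos: [0.6753, 0.1898, 0.1483]
eef_rot: [-1.572, -0.0, -1.584]
force: [0.8, 0.0, 0.5]
width: 0.0386
t 32.025 pos [0.6753 0.1895 0.1491] rpy [-1.571 -0.    -1.585] F [-0.5 -0.1 -0.4] w 0.0384 q6 1.81
now tx -0.0009 ty 0.1116 tz 0.0003
after spin tx -0.0009 ty 0.1116 tz 0.0003
spin -0.001
```

View pics/t6.png

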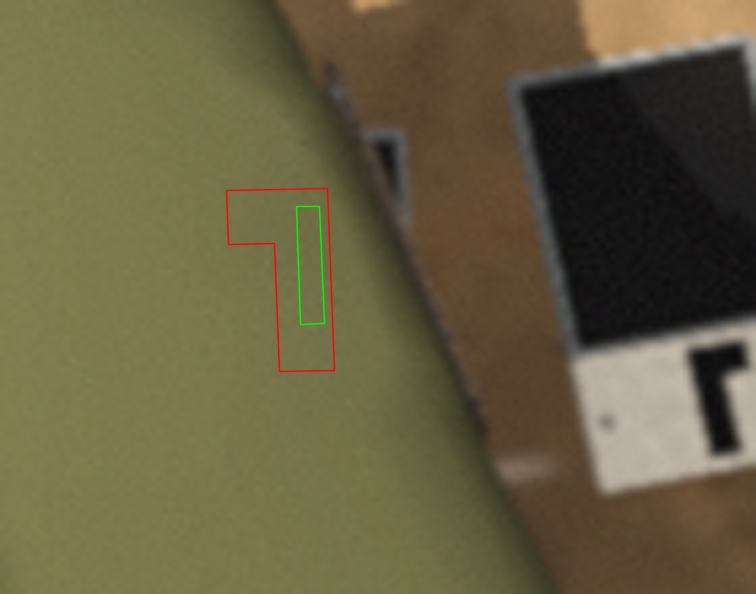

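View pics/w6.png

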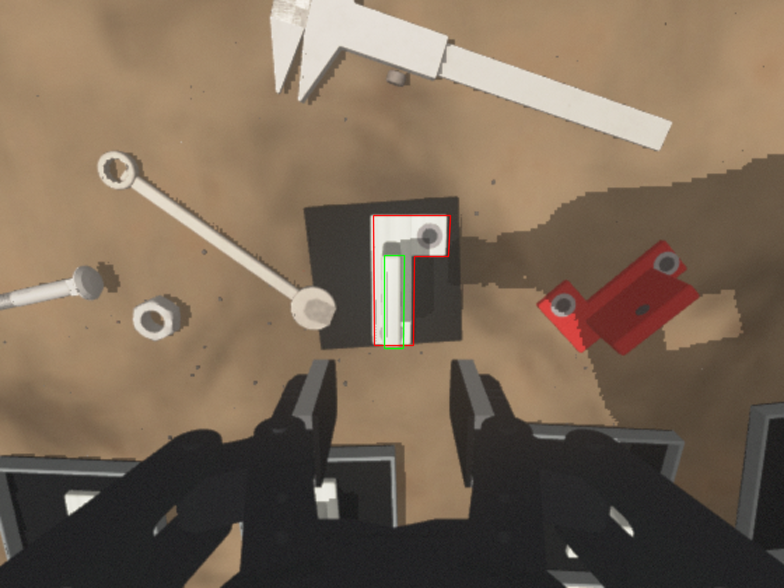

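In the top view the arm hides tray C, so I'll check the left hook later. The right hook's web on the mat, at about (394,300) in the wrist view, is centred between the jaws.

```bash
python3 -m crank '[[0.45,[-0.001,0.03,0],0],[0.45,[0,0.03,0],0],[0.45,[0,0.03,0],0],[0.45,[0,0.02,0],0],[0.45,[0,0,0],0],[0.1,[0,0,0],0],[0.1,[0,0,0],0],[0,[0,0,0],0],[0,[0,0,0],0],[0,[0,0,0],0]]' 50;  python3 -m crank '[[0,[0,-0.02,0],0],[0,[0,-0.03,0],0],[0,[0,-0.03,0],0],[0,[0,-0.02,0],-0.108],[0,[0,0,0],0]]' 50; python3 go.py .5265 -.1014 .0395 .0949
```

```text
time_s: 33.28
tcp_pos: [0.6764, 0.1913, 0.0404]
eef_rot: [-1.569, 0.0, -1.584]
force: [-1.5, -0.7, 6.5]
width: 0.0092
time_s: 33.9
tcp_pos: [0.6764, 0.1914, 0.1416]
eef_rot: [-1.567, 0.001, -1.476]
force: [-0.5, -0.0, -1.6]
width: 0.0091
t 33.9 pos [0.6764 0.1914 0.1416] rpy [-1.567e+00  1.000e-03 -1.476e+00] F [-0.5 -0.  -1.6] w 0.0091 q6 1.7
now tx 0.2774 ty 0.1021 tz -0.1768
after spin tx 0.2773 ty 0.1021 tz -0.1769
spin -0.001
```

```bash
python3 -m crank '[[0,[0.0395,0,-0.0253],0],[0,[0.0395,0,-0.0253],0],[0,[0.0395,0,-0.0253],0],[0,[0.0395,0,-0.0253],0],[0,[0.0395,0,-0.0253],0],[0,[0.0395,0,-0.0253],0],[0,[0.04,0,-0.0253],0],[0,[0,0,0],0],[0,[0,0.03,0],0],[0,[0,0.03,0],0],[0,[0,0.025,0],0],[0,[0,0.01,0],0]]' 50; python3 go.py .5265 -.1014 .0404 .0949
```

```text
time_s: 35.4
tcp_pos: [0.5251, -0.1005, 0.0422]
eef_rot: [-1.573, 0.001, -1.477]
force: [0.2, -1.2, -2.6]
width: 0.0088
t 35.4 pos [ 0.5251 -0.1005  0.0422] rpy [-1.573e+00  1.000e-03 -1.477e+00] F [ 0.2 -1.2 -2.6] w 0.0088 q6 1.22
now tx 0.001 ty 0.0018 tz 0.0013
after spin tx 0.001 ty 0.0018 tz 0.0013
spin -0.001
```

```bash
python3 -m crank '[[0,[0,0,0],0],[0,[0,0,0],0]]' 50; python3 go.py .5265 -.1014 .0404 .0949
```

```text
time_s: 35.65
tcp_pos: [0.5262, -0.1013, 0.0447]
eef_rot: [-1.569, -0.0, -1.476]
force: [0.0, -1.0, -1.9]
width: 0.009
t 35.65 pos [ 0.5262 -0.1013  0.0447] rpy [-1.569 -0.    -1.476] F [ 0.  -1.  -1.9] w 0.009 q6 1.22
now tx 0.0001 ty 0.0043 tz 0.0003
after spin tx 0.0001 ty 0.0043 tz 0.0003
spin -0.0
```

```bash
python3 -m crank '[[0,[0,0.002,0],0],[0,[0,0.0015,0],0],[0,[0,0.001,0],0],[0,[0,0,0],0],[0.15,[0,0,0],0],[0.3,[0,0,0],0],[0.45,[0,0,0],0],[0.45,[0,0,0],0],[0.45,[0,-0.03,0],0],[0.45,[0,-0.04,0],0],[0.45,[0,-0.04,0],0]]' 50
python3 -m crank '[[0.45,[0.04,-0.02,-0.01],0],[0.45,[0.04,-0.02,-0.01],0],[0.45,[0.04,0,-0.01],0],[0.45,[0.04,0,-0.01],0],[0.45,[0.04,0,-0.01],0],[0.45,[0.04,0,-0.01],0],[0.45,[0.04,0,-0.01],0],[0.45,[0,0,0],0]]'
python3 - <<'E'
from workcell import robot
from ov import *
s=robot.snapshot("top")
T=[("tray",p,0) for p in [(.4872,.4101,-.0631),(.4942,.2423,.0153),(.5072,.0591,-.0707),(.5273,-.1094,.0949)]]
overlay(s,T+[("right_crank",(.4868,.4097,-.063),.003),("left_crank",(.4943,.2424,.02),.003)],140,280,220,325,5.5,"pics/f1.png")
overlay(s,T+[("left_hook",(.506,.0508,-.0707),.003),("right_hook",(.5262,-.1013,.095),.003)],290,430,192,302,5.4,"pics/f2.png")
cv2.imwrite("pics/f0.png",s["frame"][:,:,::-1])
s=robot.snapshot("scene"); cv2.imwrite("pics/f3.png",cv2.resize(s["frame"][160:350,190:440,::-1],None,fx=3.1,fy=3.1,interpolation=cv2.INTER_CUBIC))
E
```

```text
time_s: 37.02
tcp_pos: [0.5255, -0.1013, 0.1504]
eef_rot: [-1.571, 0.0, -1.476]
force: [0.3, -0.6, -0.3]
width: 0.0385
time_s: 38.02
tcp_pos: [0.4815, -0.3889, 0.1887]
eef_rot: [-1.571, 0.0, -1.479]
force: [0.0, 1.1, -1.3]
width: 0.0385
```

View pics/f1.png

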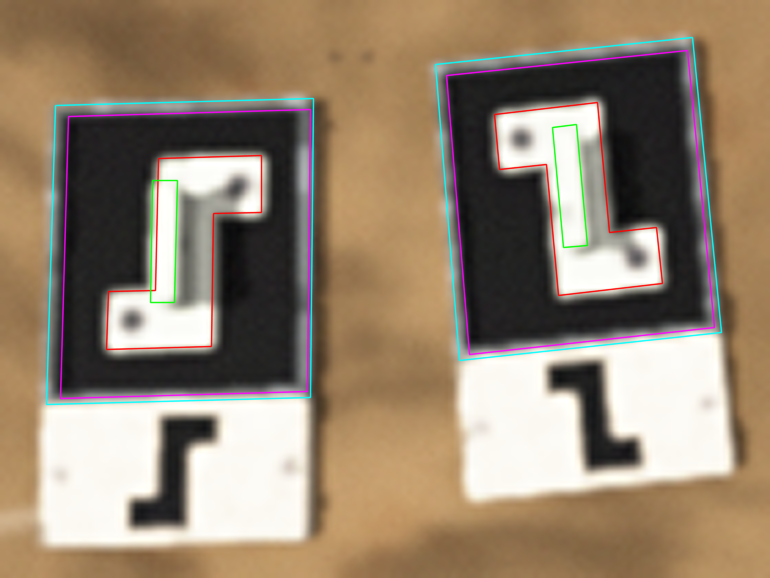

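View pics/f2.png

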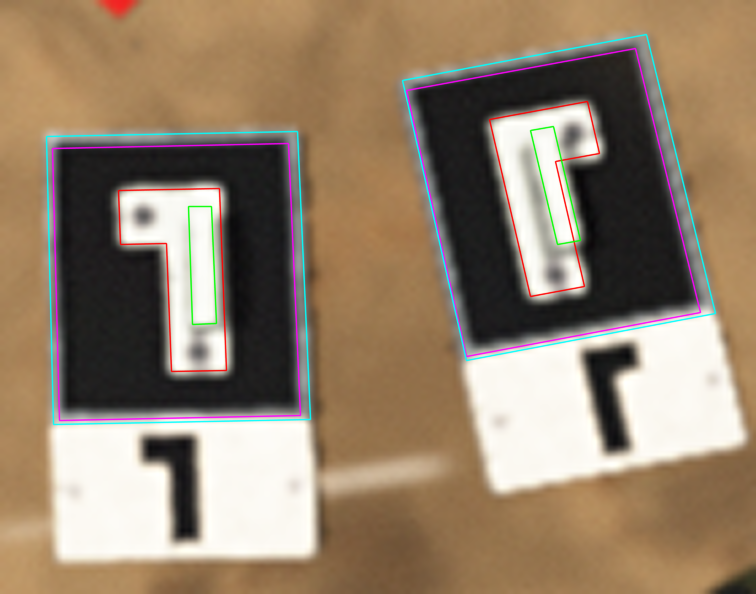

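View pics/f3.png

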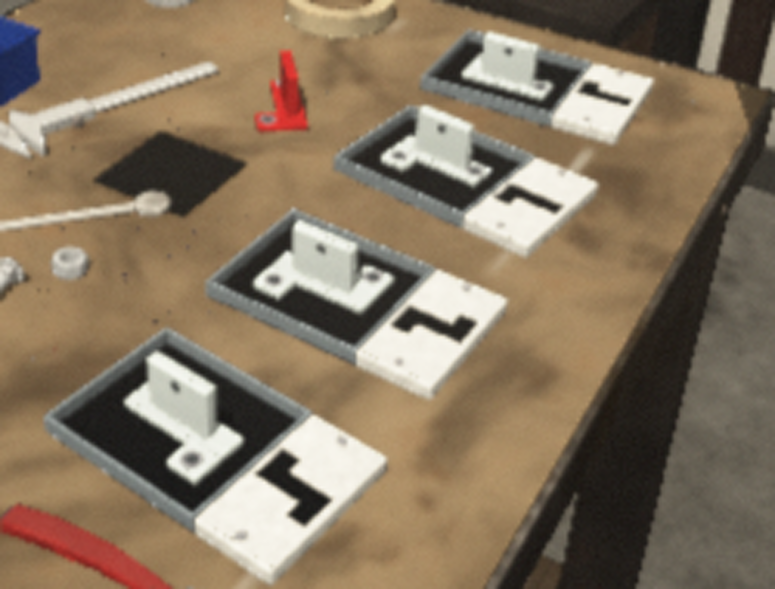

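All four brackets stand flat and well inside their trays, and each outline matches its silhouette:
- **Cranks:** the right one is at (185,252) and the left one at (578,200) in the first crop.
- **Hooks:** the left one is at (190,280) and the right one at (545,200) in the second crop.

The mat is empty, the red look-alike hasn't moved, and the arm is clear.

```bash
python3 -c "
from workcell import robot
print(robot.finish_job())"
```

```text
the job is handed in; nothing more can be done
None
```

I swapped both pairs of brackets, using the mat as the free spot for each. All four now stand in their own trays, and I handed the job in at about 38 s of the allowed 115 s.

In the last top and scene pictures every bracket stood flat, wholly inside the tray with the matching silhouette, and within about 10 mm of the position I aimed for. The aim was the tray centre, with the hooks set 8 mm to one side to leave room for their toe. The gripper was open and well clear, the mat was empty and the red look-alike had not moved.

No check failed. Early on, the model outlines differed from the wrist camera views by 2–3 mm, which the grips absorbed. `finish_job()` returned no verdict.

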